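# Park the rolling pin against a chock on the draining board

### The arm

A 7-joint arm with a two-finger parallel gripper is mounted at the origin on a cart in front of the work surface, level with it; the furniture and walls round the work are solid. World frame = base frame: x ahead of the robot, y to its left, z up, the work surface at z = 0. Lengths are in m, angles in rad, forces in N, time in s.
With the tool pointing down it reaches from about 0.4 to 0.9 m from the base axis. Payload 5.6 kg.
Tool frame: the origin (TCP) lies between the finger pads, 19 mm behind the fingertips; this is the grasp point; z points along the fingers, y is the line along which they close (so a half turn about z gives the same grasp; the last joint's range is limited). The gripper opens to 92 mm and grips with 3 to 60 N. Pads are 20 mm wide; open, the fingers measure 128 mm over their backs; the gripper's body (75 mm by 189 mm) begins 69 mm behind the grasp point.
Start: joints at [1.223, 0.468, -0.012, 1.603, 0.006, 1.071, -0.056], TCP at [0.195, -0.62, 0.233] pointing down, gripper open.
Joint ranges: [-2.53, 2.53], [-0.31, 2.02], [-1.57, 1.55], [0.28, 2.44], [-1.29, 4.43], [0.15, 1.84], [-2.92, 2.92]. Speed limits (rad/s): [2.57, 2.57, 3.14, 3.14, 3.14, 3.14, 3.14].

### API

Orientations are given as [roll, pitch, yaw] about the fixed x, y, z axes, in that order (R = Rz(yaw) Ry(pitch) Rx(roll)).
In Python, from bench import manip gives the robot as it stands. The module is installed in compiled form; this text tells all that it offers. Calls block until the motion is done:
- manip.movep(position, orientation): joint-space move of the TCP to a pose.
- manip.move_l(position, max_speed=0.15, rot=None, threshold=None): straight line of the TCP; rot=None keeps the orientation; max_speed is the mean speed in m/s. With threshold (N) it stops when the force on the tool has changed by that much, and returns True; else False.
- manip.move_j(angles): joint-space move.
- manip.open_gripper() and manip.grasp(f_grip=None): open the fingers fully, or close them until they stop; f_grip is the grip in N (None keeps the last).
- manip.sleep(seconds).
- manip.ik(position, orientation): joint angles nearest the present ones, or None.
- manip.state(): the state.
- manip.grab_frame(name): name is "scene" or "top" or "wrist"; returns a dict with "frame" (384x512x3 uint8, red, green, blue), "fx", "fy", "cx", "cy" (pixels), "cam_to_world" (4x4, takes a point from camera to world coordinates); the wrist camera has in their place "T_tool_cam" (4x4, takes a point from camera to tool coordinates, whose origin is the TCP and whose axes are the flange's). Camera axes: x right, y down, z forward; pixel columns grow to the right and rows downward; lengths in m; the calibration is good to about 2 mm. The wrist camera is an equidistant fisheye: a pixel r from the principal point sees the ray r / f radians off the axis. A picture is of the moment at which its call begins: read the wrist's pose just before it. There is no depth.
A pose or a line that the arm cannot do raises manip.IKError and nothing moves.
- manip.sign_off(): hands the job in; it is judged then, once.
Trained networks look in a picture, given as the dict that the camera call returned (one of the last four; its "shot" number tells which), for a name from the list of things; names that differ only in an ending like _2 or _b are one class to them, and where a whole thing is asked for, a point or a joint stands for the part that bears it (a point fixed in the world has none). Each returns a list of dicts, best first, with "score" (0 to 1); they miss things now and then, are a little off and sometimes report something else, mostly with a low value. They report only what shows in the picture. A call takes as long as a camera call.
- manip.search_frame(query, picture): "bbox" ([left, top, right, bottom] in pixels, round what is visible of it).
The state is a dict: "time_s": time; "q": joint angles; "qvel": joint speeds; "joint_torque": joint torques, N m; "ee_pos": TCP position; "tcp_rot": TCP orientation; "wrist_force": force on the tool from outside, world axes, zero at the start; "wrist_torque": the same for the moment, N m; "opening": opening from 0.0 (shut) to 1.0 (fully open); "grasp_force": force on a finger pad.
Only numpy, scipy, OpenCV 4.12 (cv2) and the standard library are available. Lean on these libraries where they do the work, as an engineer would, in place of code of your own. Each camera call takes 0.05 s, during which the arm holds its last target. There are 200 camera calls.

### The job

Park the wooden rolling pin on the sloping draining board to dry. First stand the orange chock flat on the black rubber strip, in the middle of the board, square to the slope with its low front edge uphill and its handle downhill, and let go of it. Then lay the pin across the board with its middle against the chock's front edge, keeping hold until it is down there and touching (or within a few millimetres), so that it never rolls or drops free; leave the red kitchen timer where it is.

Things in the scene. Friction and masses are not known exactly. Their poses are not given: they have to be found in the camera images.
- rolling_pin: Wooden rolling pin, about 0.3 kg: brown barrel 56 mm thick, 150 mm long, a dark 25 mm handle at each end, 236 mm in all. Starts on the flat black hob (5 mm above the worktop). Origin: its middle, on the axis; x along the axis, y and z turn as it rolls. Rolls down the board unless stopped. Grip the barrel's middle with the TCP 5 to 8 mm above the axis, so the fingertips clear the chock.
- chock: Orange chock, 0.14 kg: foot 60 (x) by 80 (y) by 8 mm, upright handle 44 (x) by 14 (y), top 46 mm up. Origin: underside, middle of the front edge; y points forward out of that edge, z up; handle centred at y = -70 mm. Grip its 14 mm with the TCP 34 mm above the underside (the foot is under one finger). Pin touching the front edge: its axis is at y = +20, z = +28 mm. Starts on the worktop.
- board: Fixed light-wood draining board without rim, 260 (x) by 300 mm, sloping 8 degrees to the sink. Origin: at worktop level under its middle, axes level: y uphill, x across, z up. Its flat top is 47 mm above the origin and rises 0.14 mm per mm of y. Flush black rubber strip across it, y = -50 to +50 mm: the chock is in its middle with the front edge at x = 0, y = +40 mm. High end 68 mm up.
- timer: Bystander: red and white kitchen timer, 62 mm across and 47 mm high, standing on the worktop. Origin: centre of its underside.

How it is judged:
On the way, in this order (a step that is already met when the one before it is completed fails the run):
1. the chock lies flat on the rubber strip in the middle of the board, square to the slope, and is let go (x of chock in the frame of board between -0.045 and 0.045 m and y of chock in the frame of board between 0.012 and 0.068 m and z of chock in the frame of board between 0.043 and 0.062 m and angle between the y axis of chock and the y axis of board, either way round below 0.3 rad and angle between the z axis of chock and the z axis of board, either way round below 0.24 rad and contact force between the fingers and chock below 0.05 N), for 0.2 s.
2. the pin, still held, is down on the board with its middle against (within about 14 mm of) the chock's front edge (x of rolling_pin in the frame of chock between -0.04 and 0.04 m and y of rolling_pin in the frame of chock between 0.01 and 0.034 m and z of rolling_pin in the frame of chock between 0.02 and 0.036 m and angle between the x axis of rolling_pin and the x axis of chock, either way round below 0.25 rad and contact force between the fingers and rolling_pin above 0.3 N), for 0.1 s.
At the end, for the whole second after the job is handed in: Chock flat on the board, front edge uphill, within 28 mm of its place along the slope, 45 mm across, 17 degrees of square. Pin still on the board against the chock's front edge (axis 12 to 27 mm ahead of it), middles within 40 mm, parallel within 10 degrees. Fingers touch neither (all of step 1 and x of rolling_pin in the frame of chock between -0.04 and 0.04 m and y of rolling_pin in the frame of chock between 0.012 and 0.027 m and z of rolling_pin in the frame of chock between 0.022 and 0.034 m and angle between the x axis of rolling_pin and the x axis of chock, either way round below 0.18 rad and linear speed of each of rolling_pin, chock below 0.02 m/s and angular speed of rolling_pin below 0.3 rad/s and contact force between the fingers and rolling_pin below 0.05 N).
It fails at once if the pin moves freely (rolls, falls or is knocked, faster than 0.25 m/s) while the fingers do not hold it (linear speed of rolling_pin above 0.25 m/s and contact force between the fingers and rolling_pin below 0.01 N).
It fails at once if the kitchen timer is moved by more than 30 mm (distance of timer from where it was at the start of the episode above 0.03 m).
It also fails if it takes over 69 s, if anything falls off the work surface, if the arm or the gripper's body presses on something with over 40 N, if the wrist force passes 120 N, or if a joint passes its speed limit or range.

## Working session

There is one attempt and no reset: what is moved stays moved. The work goes in short steps, each a Python script; the robot and the scene stay as the last script left them, time stands still between calls to the robot, and variables do not carry over. Pictures are saved under pics/ and viewed, at most 10 in all, crops included, and the job is handed in when it is done.

```bash
mkdir -p pics
python3 - <<'E'
from bench import manip
import cv2, pickle, numpy as np
out={}
ims=[]
for n in ("scene","top"):
    p=manip.grab_frame(n); out[n]=p
    ims.append(p["frame"])
    cv2.imwrite(f"pics/{n}.png",cv2.resize(p["frame"][:,:,::-1],(800,600),interpolation=cv2.INTER_CUBIC))
    for q in ("rolling_pin","chock","board","timer"):
        print(n,q,[(np.round(d["bbox"],1).tolist(),round(d["score"],2)) for d in manip.search_frame(q,p)][:2])
    print({k:np.round(p[k],3).tolist() for k in p if k not in("frame",)})
pickle.dump(out,open("p0.pkl","wb"))
s=manip.state();print(s["time_s"],s["tcp_rot"])
E
```

```text
scene rolling_pin [([146.9, 238.2, 233.3, 306.8], 0.67)]
scene chock [([199.9, 184.8, 238.4, 218.0], 0.94), ([247.3, 235.0, 274.7, 265.3], 0.43)]
scene board [([274.9, 104.8, 407.3, 203.4], 0.74)]
scene timer [([248.8, 233.8, 273.5, 265.1], 0.71)]
{'fx': 361.984, 'fy': 361.984, 'cx': 258.357, 'cy': 192.414, 'cam_to_world': [[-0.731, -0.527, 0.434, 0.233], [-0.683, 0.567, -0.461, 0.465], [-0.003, -0.633, -0.774, 0.71], [0.0, 0.0, 0.0, 1.0]], 'shot': 1}
top rolling_pin [([134.0, 160.0, 166.9, 268.0], 0.98)]
top chock [([210.5, 148.2, 251.6, 189.2], 0.76)]
top board [([314.8, 152.0, 467.2, 295.8], 0.94), ([133.8, 159.1, 164.9, 266.8], 0.49)]
top timer [([203.9, 230.5, 233.2, 259.1], 0.88)]
{'fx': 451.317, 'fy': 451.317, 'cx': 251.4, 'cy': 187.507, 'cam_to_world': [[-0.019, -0.995, 0.101, 0.529], [-0.999, 0.022, 0.024, 0.068], [-0.027, -0.101, -0.995, 1.028], [0.0, 0.0, 0.0, 1.0]], 'shot': 2}
0.5 [-3.14157586e+00  4.50032496e-05  3.04780555e-01]
```

View pics/top.png

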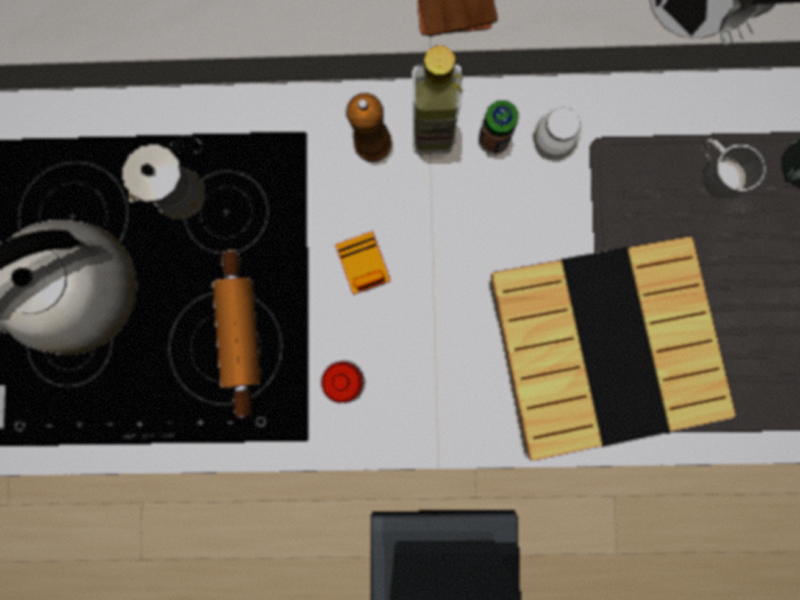

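View pics/scene.png

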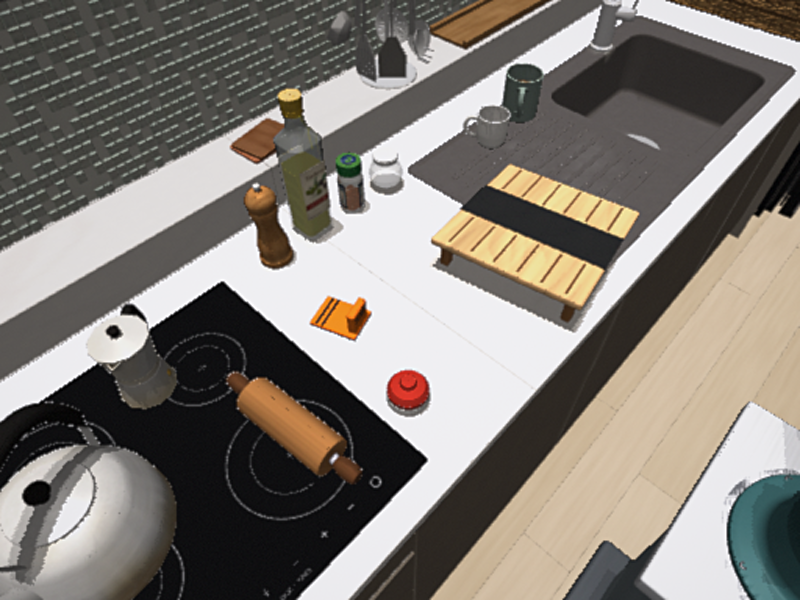

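The top view (800x600 px) shows the pin at about (237,332) with its axis nearly along image-vertical. The chock is at (362,262), with its handle at the lower right and its front edge at the upper left. The timer is at (342,382), and the board's strip is centred at about (615,347), with the sink, and so downhill, to the right. The scene view agrees. I'll fit the poses by matching silhouettes in both cameras.

```bash
cat > fit.py <<'E'
import cv2, numpy as np
from scipy.optimize import minimize
def box(x0,x1,y0,y1,z0,z1): return np.array([[x,y,z] for x in(x0,x1) for y in(y0,y1) for z in(z0,z1)])/1e3
def cyl(r,x0,x1):
    a=np.linspace(0,2*np.pi,24); return np.array([[x,r*np.cos(t),r*np.sin(t)] for x in(x0,x1) for t in a])/1e3
def slab(y0,y1): return np.array([[x,y,47+.1405*y] for x in(-130,130) for y in(y0,y1)])/1e3
SH={"chock":[box(-30,30,-80,0,0,8),box(-22,22,-77,-63,0,46)],
    "rolling_pin":[cyl(28,-75,75),cyl(12.5,-118,118)],
    "board":[slab(50,148.5),slab(-148.5,-50)]}
def proj(p,P):
    M=np.linalg.inv(p["cam_to_world"]); c=P@M[:3,:3].T+M[:3,3]
    return np.c_[p["fx"]*c[:,0]/c[:,2]+p["cx"],p["fy"]*c[:,1]/c[:,2]+p["cy"]]
def pts(P,v,z):
    c,s=np.cos(v[2]),np.sin(v[2]); return P@np.array([[c,s,0],[-s,c,0],[0,0,1]])+[v[0],v[1],z]
def render(p,name,v,z,S=4):
    m=np.zeros((384*S,512*S),np.uint8)
    for P in SH[name]:
        h=cv2.convexHull(((proj(p,pts(P,v,z))+.5)*S*16).astype(np.int32)); cv2.fillConvexPoly(m,h,1,shift=4)
    return cv2.resize(m.astype(np.float32),(512,384),interpolation=cv2.INTER_AREA)
def mask(p,bb,smin,vmin,pad=5):
    h=cv2.cvtColor(p["frame"],cv2.COLOR_RGB2HSV); m=((h[...,1]>smin)&(h[...,2]>vmin)&(h[...,0]<30)).astype(np.uint8)
    r=np.zeros_like(m); l,t,R,b=[int(x) for x in bb]; r[max(0,t-pad):b+pad,max(0,l-pad):R+pad]=1
    m=cv2.morphologyEx(m*r,cv2.MORPH_CLOSE,np.ones((3,3)))
    n,lab,st,_=cv2.connectedComponentsWithStats(m)   # drop specks
    for i in range(1,n):
        if st[i,4]<60: m[lab==i]=0
    return m.astype(np.float32)
def fit(name,views,v0,z,smin,vmin):
    ms=[(p,mask(p,bb,smin,vmin)) for p,bb in views]
    def cost(u):
        return sum(np.abs(render(p,name,[u[0]/1e3,u[1]/1e3,u[2]/50],z)-m).sum()/m.sum() for p,m in ms)
    u0=[v0[0]*1e3,v0[1]*1e3,v0[2]*50]
    r=minimize(cost,u0,method="Nelder-Mead",options=dict(initial_simplex=np.array([u0]+[np.add(u0,d) for d in np.eye(3)*8]),xatol=.05,fatol=1e-4))
    return np.array([r.x[0]/1e3,r.x[1]/1e3,r.x[2]/50]),r.fun,ms
E
python3 - <<'E'
import pickle,numpy as np,cv2
from fit import *
o=pickle.load(open("p0.pkl","rb")); T,S=o["top"],o["scene"]
def ray(u,v,z,p=T):
    d=p["cam_to_world"][:3,:3]@[(u-p["cx"])/p["fx"],(v-p["cy"])/p["fy"],1]; c=p["cam_to_world"][:3,3]; return (c+d*(z-c[2])/d[2])[:2]
k=.64
f=ray(354*k,238*k,.008); h=ray(372*k,285*k,.004); d=f-h
e1=ray(231*k,252*k,.033); e2=ray(243*k,415*k,.033); a=e2-e1
b=ray(615*k,347*k,.047); u=ray(510*k,365*k,.068)-ray(714*k,326*k,.026)
J=[("chock",f,np.arctan2(d[1],d[0])-np.pi/2,0,[[210,148,252,190],[200,185,238,218]],130,60),
("rolling_pin",(e1+e2)/2,np.arctan2(a[1],a[0]),.033,[[134,160,167,268],[147,238,233,307]],80,40),
("board",b,np.arctan2(u[1],u[0])-np.pi/2,0,[[314,152,468,296],[275,105,408,204]],60,90)]
can={"t":T["frame"].copy(),"s":S["frame"].copy()}
for n,xy,yaw,z,bb,sm,vm in J:
    for vs in ([(T,bb[0])],[(S,bb[1])],[(T,bb[0]),(S,bb[1])]):
        v,c,ms=fit(n,vs,[*xy,yaw],z,sm,vm); print(n,np.round(v,4),round(c,3))
    for kk,p,(_,m) in zip("ts",(T,S),ms):
        for M,col in((m,(0,255,0)),(render(p,n,v,z)>.5,(0,0,255))):
            cs,_=cv2.findContours(M.astype(np.uint8),cv2.RETR_EXTERNAL,cv2.CHAIN_APPROX_NONE); cv2.drawContours(can[kk],cs,-1,col,1)
im=np.vstack([cv2.resize(can["t"][130:310,120:480],(720,300+0)),cv2.resize(can["s"][90:315,130:420],(720,300))])
im=np.vstack([cv2.resize(can["t"][140:305,120:480],(640,293)),cv2.resize(can["s"][95:315,130:420],(400,303),interpolation=cv2.INTER_AREA) if 0 else cv2.copyMakeBorder(cv2.resize(can["s"][95:315,130:420],(400,303)),0,0,0,240,cv2.BORDER_CONSTANT)])
cv2.imwrite("pics/fit.png",im[:,:,::-1])
E
```

```text
chock [ 0.7189  0.151  -1.2433] 0.101
chock [ 0.7191  0.1489 -1.2369] 0.173
chock [ 0.7188  0.151  -1.2403] 0.285
rolling_pin [ 0.5799  0.3182 -3.0613] 0.097
rolling_pin [ 0.5805  0.3161 -3.0625] 0.074
rolling_pin [ 0.5799  0.3171 -3.06  ] 0.201
board [ 0.5519 -0.2109  0.1702] 0.057
board [ 0.5498 -0.2118  0.1748] 0.095
board [ 0.5507 -0.2112  0.1729] 0.157
```

View pics/fit.png

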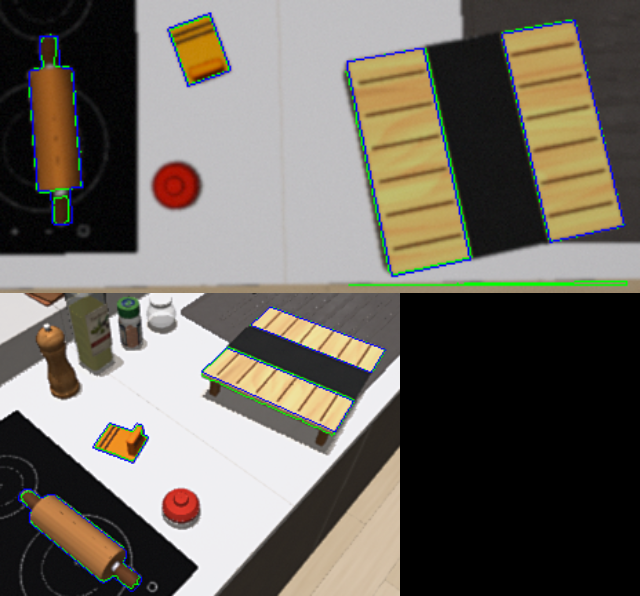

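The fits match the outlines closely and the two cameras agree to about 2 mm. Next is the chock.

```bash
cat > job.py <<'E'
import numpy as np
from scipy.spatial.transform import Rotation as R
BOARD=np.array([0.5507,-0.2112]); BY=0.173; SL=np.radians(8)
CH=np.array([0.7188,0.151]); CY=-1.2403
PIN=np.array([0.5799,0.3171]); PY=-3.06+np.pi
Rc=R.from_euler("xyz",[SL,0,BY])                 # chock attitude on the board
def on_chock(p,edge=(0,40)):                     # mm in the chock frame (placed) -> world
    o=R.from_euler("z",BY).apply([edge[0]/1e3,edge[1]/1e3,.047+.1405*edge[1]/1e3])+[*BOARD,0]
    return o+Rc.apply(np.array(p)/1e3)
def down(yaw,tilt=0): return [np.pi+tilt,0,yaw]
E
python3 - <<'E'
from bench import manip
from job import *
g=np.r_[CH+.07*np.array([np.sin(CY),-np.cos(CY)]),.034]
for k,(p,o) in {"grasp":(g,down(CY)),"grasp180":(g,down(CY+np.pi)),"place":(on_chock([0,-70,34]),down(BY,SL)),"pin":([*PIN,.0395],down(PY)),"pinpl":(on_chock([0,21,35]),down(BY,SL))}.items():
    q=manip.ik(p,o); print(k,np.round(p,4),None if q is None else np.round(q,2))
manip.movep(g+[0,0,.12],down(CY)); manip.move_l(g,.1)
manip.grasp(25); s=manip.state(); print(s["opening"]*92,s["grasp_force"],s["ee_pos"])
manip.move_l(g+[0,0,.12],.12); manip.movep(on_chock([0,-70,34+60]),down(BY,SL))
s=manip.state(); print(s["time_s"],s["opening"]*92,s["ee_pos"],s["tcp_rot"],s["wrist_force"])
import cv2
p=manip.grab_frame("scene"); cv2.imwrite("pics/carry.png",cv2.resize(p["frame"][40:240,230:440,::-1],(630,600)))
E
```

```text
grasp [0.6526 0.1283 0.034 ] [-0.93  1.06  1.1   1.72 -1.07  1.09 -2.27]
grasp180 [0.6526 0.1283 0.034 ] [ 0.16  0.83 -0.59  1.65  0.58  0.85 -0.34]
place [ 0.5566 -0.2447  0.0765] [ 0.54  0.64 -0.16  1.74 -0.03  0.84 -0.98]
pin [0.5799 0.3171 0.0395] [-0.18  0.8  -0.54  1.66  0.52  0.83 -2.43]
pinpl [ 0.5411 -0.1561  0.0902] [ 0.47  0.56 -0.23  1.86 -0.    0.79 -1.13]
13.92086957657863 24.999867975711823 [0.65235738 0.12815329 0.03398767]
8.9417 13.653012723096452 [ 0.55839743 -0.25215443  0.13564122] [-3.00158276e+00  2.98326326e-04  1.73761351e-01] [ 0.3911286   0.73820248 -1.84316361]
```

View pics/carry.png

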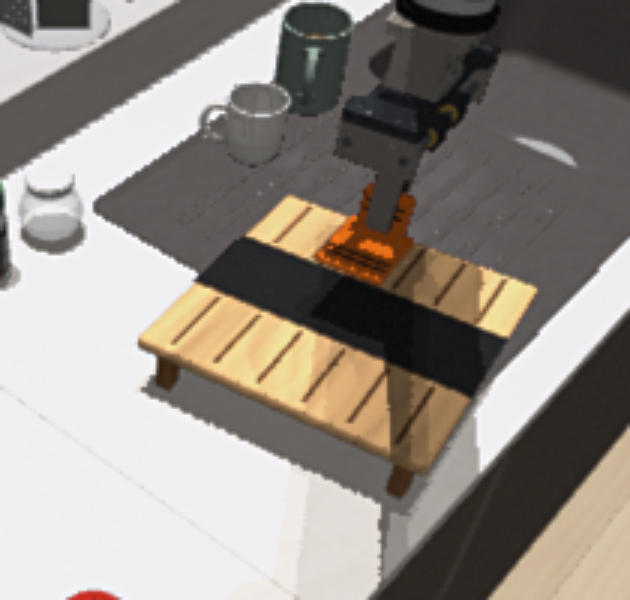

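The chock is held square over the board at about (370,230) in the crop, with its grooved front edge uphill. I'll lower it until it touches, then let go.

Run:
```python
from bench import manip
from job import *
import pickle
manip.move_l(on_chock([0,-70,42]),.1)
hit=manip.move_l(on_chock([0,-70,30]),.02,threshold=4)
s=manip.state(); h=Rc.inv().apply(s["ee_pos"]-on_chock([0,0,0])); print(hit,h*1e3,s["wrist_force"])
manip.open_gripper(); manip.sleep(.2)
manip.move_l(on_chock([0,-70,150]),.15)
manip.movep([*PIN,.2],down(PY)); print(manip.state()["time_s"])
o={n:manip.grab_frame(n) for n in("top","scene")}
from fit import *
# chock on the board: tilted shape, fitted in x,y,yaw; mask = strongly saturated orange
SH["chock"]=[R.from_euler("x",SL).apply(P) for P in SH["chock"]]
v0=on_chock([0,0,0]); vs=[]
for n in o:
    b=manip.search_frame("chock",o[n])[:2]; print(n,b); vs.append((o[n],b[0]["bbox"]))
pickle.dump((o,vs),open("p1.pkl","wb"))
for sm in (190,215):
  for w in (vs,vs[:1],vs[1:]):
    v,c,ms=fit("chock",w,[v0[0],v0[1],BY],v0[2],sm,60); print(sm,v,c)
d=R.from_euler("z",-BY).apply([*(v[:2]-BOARD),0]); print(d)
import cv2
cv2.imwrite("pics/placed.png",np.hstack([cv2.resize(o["top"]["frame"][140:300,310:470,::-1],(400,400)),cv2.resize(o["scene"]["frame"][90:220,270:420,::-1],(400,400))]))
```

```text
True [  0.21561237 -70.08938577  33.93345802] [ 0.4629678  -0.26068536  5.4888508 ]
14.5417
top [{'bbox': [371.5, 204.3, 421.6, 237.9], 'score': 0.91}]
scene []Traceback (most recent call last):
  File "<stdin>", line 16, in <module>
IndexError: list index out of range
```

Run:
```python
from bench import manip
from job import *
from fit import *
o={n:manip.grab_frame(n) for n in("top","scene")}
cv2.imwrite("pics/placed.png",np.hstack([cv2.resize(o["top"]["frame"][140:300,310:470,::-1],(400,400)),cv2.resize(o["scene"]["frame"][90:220,270:420,::-1],(400,400))]))
SH["chock"]=[R.from_euler("x",SL).apply(P) for P in SH["chock"]]
v0=on_chock([0,0,0]); vs=[]
for n in o:
    q=np.vstack([proj(o[n],pts(P,[v0[0],v0[1],BY],v0[2])) for P in SH["chock"]]); vs.append((o[n],[*q.min(0),*q.max(0)]))
for w in (vs,vs[:1],vs[1:]):
    v,c,ms=fit("chock",w,[v0[0],v0[1],BY],v0[2],195,60); d=R.from_euler("z",-BY).apply([*(v[:2]-BOARD),0]); print(d,v[2]-BY,c)
```

```text
[-9.41618455e-18  4.00000000e-02  0.00000000e+00] -2.7755575615628914e-17 inf
[0.00055766 0.04012103 0.        ] 0.006106716152992908 0.1214953288435936
[-9.41618455e-18  4.00000000e-02  0.00000000e+00] -2.7755575615628914e-17 inffit.py:31: RuntimeWarning: divide by zero encountered in scalar divide
  return sum(np.abs(render(p,name,[u[0]/1e3,u[1]/1e3,u[2]/50],z)-m).sum()/m.sum() for p,m in ms)
  np.max(np.abs(fsim[0] - fsim[1:])) <= fatol):
```

View pics/placed.png

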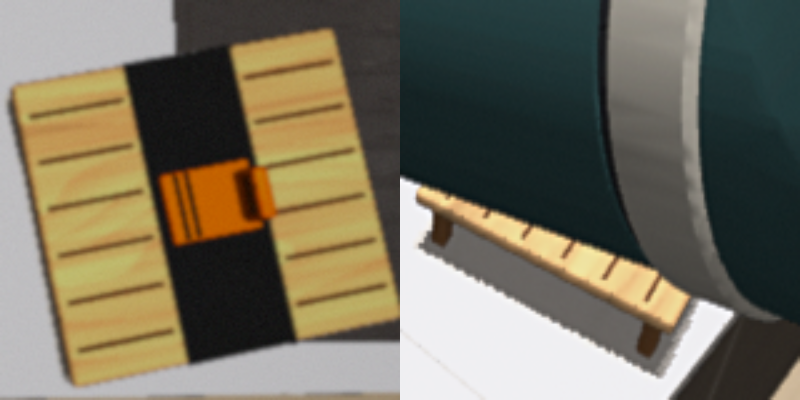

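In the top view the chock lies square in the middle of the strip, measured at (0.6, 40.1) mm and 0.006 rad off. The arm blocks the scene camera. Next I'll grasp the pin and lower it.

Run:
```python
from bench import manip
from job import *
manip.move_l([*PIN,.0395],.08)
manip.grasp(20); s=manip.state(); print(s["opening"]*92,s["grasp_force"],s["ee_pos"])
manip.move_l([*PIN,.2],.1)
manip.movep(on_chock([0,23,34.5+80]),down(BY,SL)); manip.move_l(on_chock([0,23,40]),.08)
s=manip.state(); print(s["time_s"],s["opening"]*92,s["grasp_force"],s["wrist_force"])
loc=lambda:np.round(1e3*Rc.inv().apply(manip.state()["ee_pos"]-on_chock([0,0,0])),1)
print(manip.move_l(on_chock([0,23,31]),.02,threshold=4),loc(),manip.state()["wrist_force"])
import cv2
t=manip.grab_frame("top")["frame"][140:300,310:470,::-1]; c=manip.grab_frame("scene")["frame"][90:220,270:420,::-1]
cv2.imwrite("pics/down.png",np.hstack([cv2.resize(x,(400,400)) for x in(t,c)]))
```

```text
55.742162311185005 19.998698830604553 [0.57996127 0.31687144 0.0395234 ]
22.2417 55.32130436565406 19.998164176940918 [-0.12467971 -0.19224442 -2.98244716]
True [ 0.4 22.8 34.8] [-0.43957466 -0.1331327   4.58952798]
```

View pics/down.png

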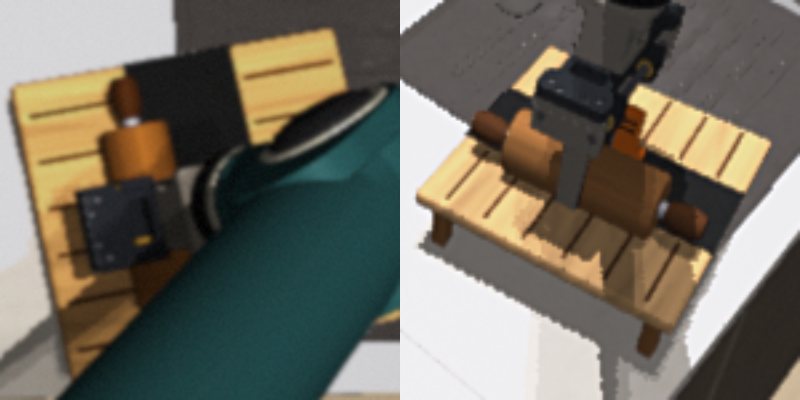

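The pin is down across the board, just uphill of the chock, and still held. I'll ease it downhill into contact, release it and check.

Run:
```python
from bench import manip
from job import *
import cv2
loc=lambda:np.round(1e3*Rc.inv().apply(manip.state()["ee_pos"]-on_chock([0,0,0])),1)
print(manip.move_l(on_chock([0,18.5,34.9]),.01,threshold=2.5),loc(),manip.state()["wrist_force"],manip.state()["grasp_force"])
manip.sleep(.3)
manip.open_gripper(); manip.sleep(.4)
l=loc(); manip.move_l(on_chock([0,l[1],130]),.1)
manip.movep([.5,.15,.3],down(BY)); manip.sleep(.3); print(manip.state()["time_s"])
t=manip.grab_frame("top"); c=manip.grab_frame("scene")
cv2.imwrite("pics/end.png",np.hstack([cv2.resize(x,(400,400)) for x in(t["frame"][140:300,310:470,::-1],c["frame"][90:220,270:420,::-1])]))
from fit import *
for n,z0,off,sm in (("chock",0,[0,0,0],195),("rolling_pin",0,[0,20,28],110)):
    if n=="chock": SH[n]=[R.from_euler("x",SL).apply(P) for P in SH[n]]
    v0=on_chock(off); q=np.vstack([proj(t,pts(P,[v0[0],v0[1],BY],v0[2])) for P in SH[n]])
    if n=="chock": continue
    h=cv2.cvtColor(t["frame"],cv2.COLOR_RGB2HSV)
    for f in [[0,y,28] for y in (10,20,30)]:
        w=on_chock(f); print(f, proj(t,w[None]).round(1))
print(manip.search_frame("rolling_pin",t)[:1],manip.search_frame("chock",t)[:1],q.min(0),q.max(0))
```

```text
True [ 0.4 22.8 34.8] [-0.63521356  0.80069046  5.36679708] 19.999836087226868
27.0417
[0, 10, 28] [[376.  224.4]]
[0, 20, 28] [[371.5 225.3]]
[0, 30, 28] [[366.9 226.3]]
[{'bbox': [349.9, 171.0, 388.8, 282.0], 'score': 0.65}] [{'bbox': [381.3, 203.0, 422.6, 235.6], 'score': 0.89}] [350.26309782 168.59382205] [393.27697134 283.49476146]
```

View pics/end.png

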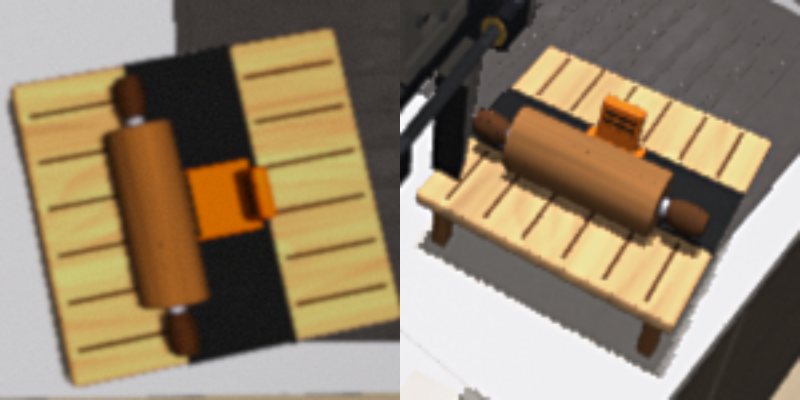

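By its barrel edges, the pin's middle is at pixel (372.8, 225.8). Touching the chock's front edge (y = 20 mm) would put it at (371.5, 225.3). It is at rest, parallel and centred, so I'm handing in.

```bash
python3 -c "
from bench import manip
print(manip.sign_off())"
```

```text
the job is handed in; nothing more can be done
None
```

The job is handed in; no verdict came back. In the last pictures the chock lies square in the middle of the rubber strip with its front edge uphill, the pin rests against it after I let go, and I did not touch the timer. The force stop cut short the final push into contact, so I released the pin about 2 to 3 mm from the chock.

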